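Seat a model carrier on the curing turntable

ROBOT

A 6-joint arm with a two-finger parallel gripper is mounted at the origin on the work surface. World frame = base frame: x ahead of the robot, y to its left, z up, the work surface at z = 0. Lengths are in m, angles in rad, forces in N, time in s.
With the tool pointing down it reaches from about 0.3 to 0.775 m from the base axis. Payload 14.6 kg.
Tool frame: the origin (TCP) lies at the very end of the fingers, on their centre line; the grasp point (between the pads) lies 19 mm behind it; z points along the fingers, y is the line along which they close (so a half turn about z gives the same grasp; the last joint's range is limited). The gripper opens to 94 mm and grips with 3 to 60 N. Pads are 16 mm wide; open, the fingers measure 119 mm over their backs; the gripper's body (75 mm by 177 mm) begins 78 mm behind the grasp point.
Start: joints at [1.206, 0.3, 1.521, -0, 1.321, -0.067], TCP at [0.161, 0.526, 0.205] pointing down, gripper open.
Joint ranges: [-3.03, 3.03], [-0.79, 2.21], [0.23, 2.52], [-1.04, 4.18], [0, 3.07], [-2.55, 2.55]. Speed limits (rad/s): [2.22, 2.22, 2.57, 3.14, 3.14, 3.14].

INTERFACE

Orientations are given as a rotation vector (axis times angle).
In Python, from rig import bot gives the robot as it stands. The module is installed in compiled form; this text tells all that it offers.
- The arm moves only by the tool drive_tool, never from a script. Its arguments are lists of equal length, an entry for each row: "claw": the opening, from -1 (shut) to 1 (fully open); "travel": the shift along the tool's x, y, z in cm, a list of three; "roll": the turn about the tool's z in units of 8 degrees (1.0 is 8 degrees). A call has 1 to 20 rows; each row is the pose to reach, as a shift and turn from the pose commanded when the call began, along the tool's axes at that moment; what a row does not reach only later rows make up. A row lasts 1/10 s, in which the tool goes at most 50 mm and 8.59 degrees, less where a joint would pass 70% of its speed; a pose out of reach is approached as far as the arm can. A call with a gripper value outside its range is refused whole. The fingers move at their own pace and stop on an object; "squeeze" is the grip in N (left out, the last holds). Time passes only in rows, so rows that repeat a pose let the fingers close. It gives the time, the measured TCP pose, the force, the opening and the grip force at its end, in the units of the state.
- bot.get_obs(): the state, without advancing time (a new reading comes with each control period).
- bot.snapshot(name): name is "scene" or "top" or "wrist"; returns the picture (400x640x3 uint8, red, green, blue); there is no depth.
- bot.camera_params(name): a dict with "camera_matrix" (3x3 intrinsics, pixels), "k1" (the pictures are not rectified: a ray, as slopes to the right and down, at radius r is drawn at 1 + k1 r^2 times it, then the intrinsics apply), "R" (3x3) and "t" (3): a world point X has camera coordinates R X + t. Camera axes: x right, y down, z forward; pixel columns grow to the right and rows downward; lengths in m; the calibration is good to about 2 mm. A picture is of the moment at which its call begins: read the wrist's pose just before it. camera_params takes no time and is no camera call; for the wrist camera it gives the pose at the moment of the call.
- bot.close_job(): hands the job in; it is judged then, once.
The state is a dict: "time": time; "joint_pos": joint angles; "joint_vel": joint speeds; "effort": joint torques, N m; "ee_pos": TCP position; "tool_rot": TCP orientation; "contact_force": force on the tool from outside, world axes, zero at the start; "wrist_torque": the same for the moment, N m; "opening": finger opening in m; "grip_force": force on a finger pad.
Only numpy, scipy, OpenCV 4.12 (cv2) and the standard library are available. Lean on these libraries where they do the work, as an engineer would, in place of code of your own. Each camera call takes 0.05 s, during which the arm holds its last target. There are 200 camera calls.

TASK

Pick up the black carrier disc with the printed pedestal on it and set it on the curing turntable, centred so that no edge overhangs the drive table, then, pressing only lightly, turn it until its slots find the four drive dogs and it drops fully home, flat and level. Do not force it down or keep turning once it has dropped, let go of it there, and leave the other things on the mat where they are.

Things in the scene. Friction and masses are not known exactly. Their poses are not given: they have to be found in the camera images.
- carrier: Loose black carrier disc, 84 mm across, with a grey printed tripod pedestal fixed on it; 0.16 to 0.29 kg, centre of mass about 20 mm up. Origin: centre of its underside, z up. Heights: 0 to 11 mm a square coupling boss, 11 to 17 mm the disc, to 25 mm a collar 44 mm across and three low legs, 24 to 75 mm a square column (grip this), to 80 mm a small stub.
- carrier_grip (a point): Point on the column's axis, 55 mm above the carrier's origin, a good height to grip. The column is 24 x 24 mm on the carrier's centre, its faces square to the carrier's x and y axes (two bands on it stand 0.3 mm proud, look only).
- carrier_slots (a point): Centre of the carrier's underside (its origin). The coupling boss, 58 x 58 mm, is cut by a cross of two slots, each 13 mm wide and 11 mm deep, open below, right through along the carrier's x and y axes. Four white ticks on the disc's rim lie over the slot ends. The carrier fits the drive in any of its four quarter turns.
- turntable: Motorised curing turntable, fixed: a round white housing 150 mm across, 34 mm high, with a black round drive table, 92 mm across, on top. Origin: centre of the housing's underside, on the drive's axis, z up. Its yaw says nothing of how the drive table stands. More than 25 N between carrier and turntable (pressing, dropping, twisting against the dogs) harms its gear.
- drive_top (a point): Centre of the drive table's flat top, 45 mm above the turntable's origin. Four orange dogs stand on it in a cross, each 9 mm wide, 5 mm high, 15 to 29 mm off the axis, 2 mm play each side in the slots. Their angle differs every time, is not measured: see it before it is covered, or feel for it. The table is rubber-mounted, sinking 1 mm per 6 N; worm-geared, it resists turning with 0.8 N m.
- pilot_tip (a point): Top of the steel pilot pin on the drive's axis: 16 mm across, 10 mm high, its top 3 mm tapering to 8 mm. It fits the middle of the slot cross with 1.2 to 1.8 mm play. With the slots off the dogs the carrier rides on them, on the pilot, its origin 5 mm above drive_top; once turned so that slots meet dogs it can drop home, its origin at drive_top.
- axle: Bystander: grey printed pair of wheels, 48 mm across, on an axle with a trail arm to its -x side, 115 mm long in all. Origin: on the mat below the axle's middle.
- cradle: Bystander: grey printed round deck, 68 mm across, with two upright cheeks, 42 mm high. Origin: centre of its underside.
- resin_bottle: Bystander: grey resin bottle, 68 mm across, 165 mm high. Origin: centre of its underside.
- jar_red: Bystander: small red paint jar, 34 mm across, 42 mm high. Origin: centre of its underside.
- jar_blue: Bystander: small blue paint jar, 34 mm across, 42 mm high. Origin: centre of its underside.
- brush: Bystander: brush lying flat, 170 mm long along its x. Origin: below its middle.
- spatula: Bystander: small spatula lying flat, 180 mm long along its x. Origin: below its middle.
Things that resemble listed ones, but are neither listed nor needed, are in the scene too. There is more than one size of the turntable; the job needs the smaller.

How it is judged:
By the outcome, as a careful person would: the job done as asked, in the order asked, and still so for the second after the job is handed in, with the robot touching nothing.
It also fails if it takes over 56 s, if anything falls off the work surface, if the arm or the gripper's body presses on something with over 40 N, if the wrist force passes 120 N, or if a joint passes its speed limit or range.

## Working session

There is one attempt and no reset: what is moved stays moved. The work goes in short steps, Python scripts to look and compute and a tool call to move; the robot and the scene stay as the last step left them, time stands still between calls to the robot, and variables do not carry over. Pictures are saved under pics/ and viewed, at most 10 in all, crops included, and the job is handed in when it is done.

Besides the shell and the picture viewer there is one more tool, called after "Request:" as name(argument=value, ...), one argument or row to a line, values as JSON. drive_tool: Moves the arm, as the interface text tells. Its arguments: {"type":"object","properties":{"claw":{"type":"array"},"travel":{"type":"array"},"roll":{"type":"array"},"squeeze":{"type":"number"}},"required":["claw","travel","roll"]}

```bash
mkdir -p pics; cat > h.py <<'E'
import numpy as np, cv2
from rig import bot
from scipy.spatial.transform import Rotation as Ro
def cast(p,uv,z):
    K=np.array(p["camera_matrix"],float);R=np.array(p["R"]);t=np.array(p["t"])
    k=np.array([p["k1"],0,0,0],float)
    q=cv2.undistortPoints(np.array(uv,float).reshape(-1,1,2),K,k).reshape(-1,2)
    d=np.c_[q,np.ones(len(q))]@R; c=-R.T@t
    return c+d*((z-c[2])/d[:,2])[:,None]
def proj(p,X):
    r,_=cv2.Rodrigues(np.array(p["R"]))
    return cv2.projectPoints(np.array(X,float).reshape(-1,1,3),r,np.array(p["t"],float),np.array(p["camera_matrix"],float),np.array([p["k1"],0,0,0],float))[0].reshape(-1,2)
def snap(n,f):
    p=bot.camera_params(n);im=np.array(bot.snapshot(n));cv2.imwrite("pics/"+f,im[:,:,::-1]);return p,im
E
python3 - <<'E'
from h import *
for n in("top","scene"):
    p,im=snap(n,n+"0.png");print(n,p)
print(bot.get_obs())
E
```

```text
top {'camera_matrix': array([[414.89739898,   0.        , 327.22468672],
       [  0.        , 414.89739898, 204.32214395],
       [  0.        ,   0.        ,   1.        ]]), 'k1': 0.023615464695617063, 'R': array([[-0.01068196, -0.99970169,  0.02196417],
       [-0.98222465,  0.00637349, -0.18760093],
       [ 0.18740498, -0.02357769, -0.98199973]]), 't': array([0.0511341 , 0.55585261, 1.34289838])}
scene {'camera_matrix': array([[400.00169738,   0.        , 322.13048165],
       [  0.        , 400.00169738, 200.75630065],
       [  0.        ,   0.        ,   1.        ]]), 'k1': -0.027646547593526517, 'R': array([[ 0.04510637,  0.9988454 , -0.01653113],
       [ 0.83416635, -0.04676451, -0.54952669],
       [-0.54966528,  0.01099744, -0.8353126 ]]), 't': array([-0.09570272, -0.44384065,  1.36555651])}
{'time': 0.1, 'joint_pos': array([ 1.20638870e+00,  3.00407892e-01,  1.52149289e+00,  1.75219391e-05,
        1.32068455e+00, -6.65829581e-02]), 'joint_vel': array([-0.00043767,  0.00052319, -0.00196083, -0.00147316,  0.00130803,
        0.00110043]), 'effort': array([ 4.33881840e-03, -5.32650054e+01, -3.53280008e+01,  7.10225408e-02,
        2.35884462e-02, -1.00901232e-04]), 'ee_pos': array([0.16130339, 0.52558408, 0.2049583 ]), 'tool_rot': array([-4.66067573e-01, -3.10659706e+00,  1.51741191e-03]), 'contact_force': array([ 0.78495634, -0.27189221, -0.14159876]), 'wrist_torque': array([-0.03630854, -0.04652376, -0.02169336]), 'grip_force': 0.0, 'opening': 0.09408439903151888}
```

View pics/top0.png

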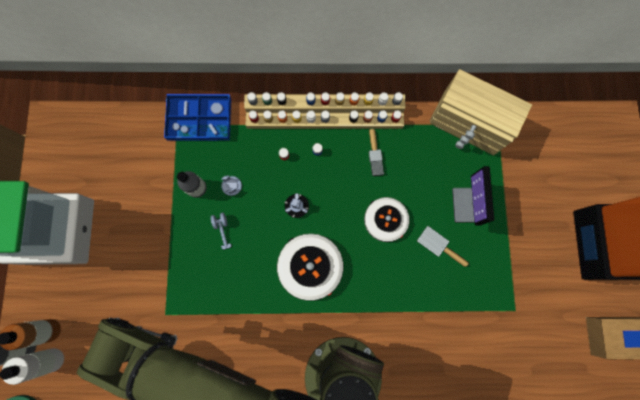

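View pics/scene0.png

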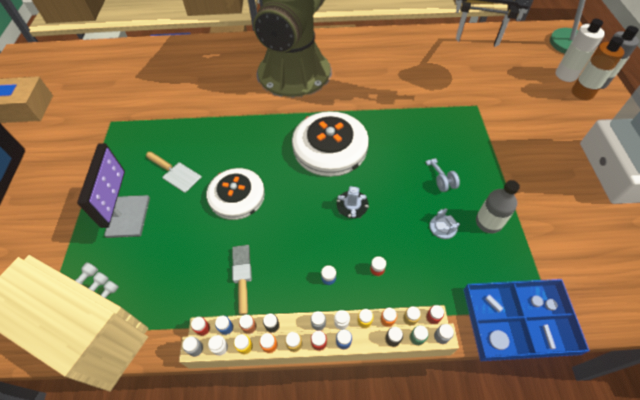

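Top view: the carrier is the black disc with a tripod column at (296,205). The cradle at (231,186) and the axle at (221,231) could be mistaken for it. There are two turntables: the small one at (387,219) is the one needed, and the big one at (310,266) is the decoy. I'll measure both targets and check with a crop.

```bash
python3 - <<'E'
from h import *
im=cv2.imread("pics/top0.png");s=cv2.imread("pics/scene0.png")
p=bot.camera_params("top");q=bot.camera_params("scene")
for nm,I,P,cs in(("top",im,p,[(387,219),(310,266)]),("scene",s,q,[(236,193),(330,142)])):
    hsv=cv2.cvtColor(I,cv2.COLOR_BGR2HSV)
    w=((hsv[...,1]<60)&(hsv[...,2]>150)).astype(np.uint8)
    for c in cv2.findContours(w,0,2)[0]:
        if cv2.contourArea(c)>300:
            h=cv2.convexHull(c); X=cast(P,h,0.028)[:,:2].astype(np.float32)
            cc,r=cv2.minEnclosingCircle(X)
            print(nm,"white",h.reshape(-1,2).mean(0),cc,r)
    o=((hsv[...,0]<18)&(hsv[...,1]>170)&(hsv[...,2]>130)).astype(np.uint8)
    for c in cs:
        m=np.zeros_like(o);cv2.circle(m,c,14,1,-1)
        v,u=np.nonzero(m&o);Y=cast(P,np.c_[u,v],.05)[:,:2];print(nm,"dogs",Y.mean(0),len(u))
print("car col top", cast(p,[(297,200)],.08),cast(p,[(296,206)],.017))
a=cv2.resize(im[165:260,265:425],None,fx=4.5,fy=4.5,interpolation=2);cv2.imwrite("pics/crop1.png",a)
E
```

```text
top white [306.25714286 264.71428571] (0.35186558961868286, 0.10731340199708939) 0.10825163871049881
top white [432.53333333 239.93333333] (0.43414607644081116, -0.31029173731803894) 0.05089442431926727
top white [387.48 219.16] (0.5091006755828857, -0.1546149104833603) 0.07486648857593536
top white [ 54.45454545 228.09090909] (0.48984062671661377, 0.9962122440338135) 0.15628692507743835
top dogs [ 0.50851316 -0.15665922] 47
top dogs [0.35300678 0.10675207] 111
scene white [342.70588235 325.94117647] (0.8810774087905884, 0.10023629665374756) 0.03719267621636391
scene white [443.75   226.3125] (0.6450568437576294, 0.37133440375328064) 0.03598080202937126
scene white [125.36363636 216.36363636] (0.5689041614532471, -0.433997243642807) 0.06814946234226227
scene white [232.09375 194.15625] (0.5141742825508118, -0.15773117542266846) 0.0830257460474968
scene white [180.4 177.2] (0.45469939708709717, -0.3088746666908264) 0.05221235752105713
scene white [616.125 157.625] (0.457217812538147, 0.8906235694885254) 0.15546491742134094
scene white [328.60526316 137.78947368] (0.3504234850406647, 0.1053430363535881) 0.12225978076457977
scene dogs [ 0.51480605 -0.15518901] 82
scene dogs [0.35405136 0.1006789 ] 97
car col top [[0.56607866 0.14645728 0.08      ]] [[0.55778265 0.15298453 0.017     ]]
```

View pics/crop1.png

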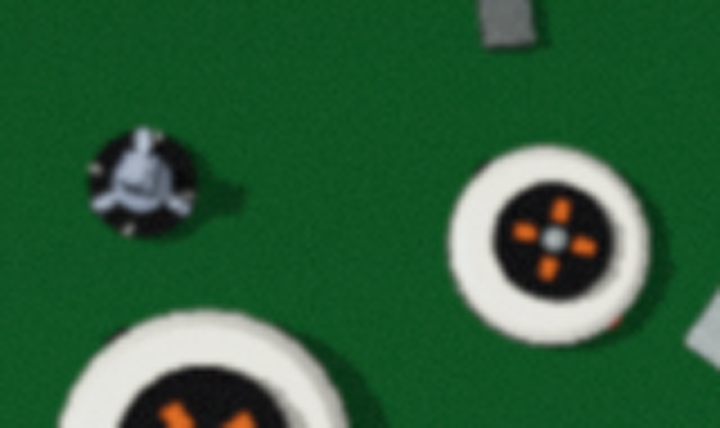

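The crop shows the carrier at crop (142,182), a black disc with four white ticks and a grey column. The small turntable is at crop (552,242), with a white rim of 75 mm radius, so the choice is confirmed. Next I'll work out where to put the wrist camera.

```bash
cat >> h.py <<'E'
def plan(target,yawdeg=0):
    o=bot.get_obs();R=Ro.from_rotvec(o["tool_rot"]).as_matrix()
    print("t",o["time"],"pos",o["ee_pos"].round(4),"xdir",np.degrees(np.arctan2(R[1,0],R[0,0])).round(2),"ydir",np.degrees(np.arctan2(R[1,1],R[0,1])).round(2),"tilt",R[:,2].round(4),"travel cm",(R.T@(np.array(target)-o["ee_pos"])*100).round(2),"j6",o["joint_pos"][5].round(3))
E
python3 - <<'E'
from h import *
p=bot.camera_params("wrist");o=bot.get_obs();R=Ro.from_rotvec(o["tool_rot"]).as_matrix()
c=-p["R"].T@p["t"];print("cam in tool",R.T@(c-o["ee_pos"]),"axis in tool",R.T@p["R"][2], p["camera_matrix"][0,0])
plan((.53,0.0,.25)); plan((.56,.15,.25))
E
```

```text
cam in tool [ 0.07500104  0.0001953  -0.1784608 ] axis in tool [-2.56251976e-01 -1.74933130e-05  9.66610017e-01] 290.95246516482075
t 0.1 pos [0.1613 0.5256 0.205 ] xdir 162.94 ydir 72.94 tilt [-4.e-04 -9.e-04 -1.e+00] travel cm [-50.67 -39.43  -4.47] j6 -0.067
t 0.1 pos [0.1613 0.5256 0.205 ] xdir 162.94 ydir 72.94 tilt [-4.e-04 -9.e-04 -1.e+00] travel cm [-49.14 -24.21  -4.48] j6 -0.067
```

Request:
drive_tool(
  claw=[1,1,1,1,1,1,1,1,1,1,1,1,1,1,1,1,1,1,1,1],
  travel=[
    [-53.3,-54.9,-4.5],
    [-53.3,-54.9,-4.5],
    [-53.3,-54.9,-4.5],
    [-53.3,-54.9,-4.5],
    [-53.3,-54.9,-4.5],
    [-53.3,-54.9,-4.5],
    [-53.3,-54.9,-4.5],
    [-53.3,-54.9,-4.5],
    [-53.3,-54.9,-4.5],
    [-53.3,-54.9,-4.5],
    [-53.3,-54.9,-4.5],
    [-53.3,-54.9,-4.5],
    [-53.3,-54.9,-4.5],
    [-53.3,-54.9,-4.5],
    [-53.3,-54.9,-4.5],
    [-53.3,-54.9,-4.5],
    [-53.3,-54.9,-4.5],
    [-53.3,-54.9,-4.5],
    [-53.3,-54.9,-4.5],
    [-53.3,-54.9,-4.5],
  ],
  roll=[0,0,0,0,0,0,0,0,0,0,0,0,0,0,0,0,0,0,0,0],
)

```text
time: 2.1
ee_pos: [0.5096, -0.1544, 0.2507]
tool_rot: [0.464, 3.107, -0.0]
contact_force: [-0.5, 0.0, 0.4]
opening: 0.094
grip_force: 0.0
```

```bash
python3 - <<'E'
from h import *
p,im=snap("wrist","w1.png");plan((.56,.15,.25))
np.save("w1.npy",p,allow_pickle=True)
hsv=cv2.cvtColor(im,cv2.COLOR_RGB2HSV)
o=((hsv[...,0]<18)&(hsv[...,1]>150)&(hsv[...,2]>110)).astype(np.uint8)
L=[]
for c in cv2.findContours(o,0,2)[0]:
    if cv2.contourArea(c)>40:
        X=cast(p,c,.050)[:,:2];m=cv2.moments(c);g=cast(p,[(m["m10"]/m["m00"],m["m01"]/m["m00"])],.0495)[0]
        print(c.reshape(-1,2).mean(0),cv2.contourArea(c),g)
w=((hsv[...,1]<60)&(hsv[...,2]>150)).astype(np.uint8)
for c in cv2.findContours(w,0,2)[0]:
    if cv2.contourArea(c)>2000: print("white",cv2.minEnclosingCircle(cast(p,c,.03)[:,:2].astype(np.float32)))
E
```

```text
t 2.15 pos [ 0.5097 -0.1546  0.2508] xdir 163.0 ydir 73.0 tilt [ 5.e-04 -1.e-04 -1.e+00] travel cm [ 4.09 30.6   0.08] j6 -1.637
[312.14285714 201.85714286] 75.5 [ 0.52965861 -0.1629723   0.0495    ]
[295.16666667 186.41666667] 83.0 [ 0.50275847 -0.17829933  0.0495    ]
[326.875 186.75 ] 79.5 [ 0.51376476 -0.13603414  0.0495    ]
[310.27272727 170.18181818] 80.0 [ 0.48664829 -0.15134772  0.0495    ]
[ 29.11724138 216.44827586] 4110.0 [ 0.42892222 -0.56690716  0.0495    ]
[521.    7.8] 230.0 [0.37358989 0.14077114 0.0495    ]
[479.26315789  10.57894737] 271.5 [0.36468953 0.09316194 0.0495    ]
[51.2244898  23.26530612] 2450.5 [ 0.21000891 -0.41240335  0.0495    ]
white ((0.5499376654624939, -0.4340129792690277), 0.0608396902680397)
white ((0.43430668115615845, -0.3057730197906494), 0.05141136795282364)
white ((0.5078071355819702, -0.15626852214336395), 0.07533825188875198)
white ((0.3516998291015625, 0.1114731878042221), 0.1110634133219719)
```

View pics/w1.png

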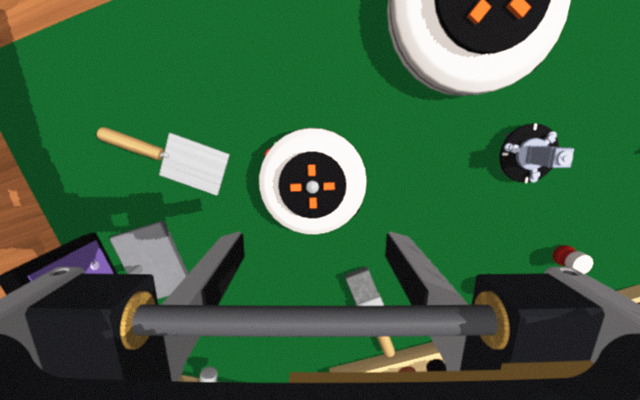

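The wrist view shows the small turntable at (312,182), four dogs at about (312,170), (327,187), (312,202) and (295,186), and the carrier at (530,153). Dog axes are at about −15° world (75°), with the centre at (0.508, −0.157). Now moving above the carrier.

Request:
drive_tool(
  claw=[1,1,1,1,1,1,1,1,1,1],
  travel=[
    [4.1,30.6,4],
    [4.1,30.6,4],
    [4.1,30.6,4],
    [4.1,30.6,4],
    [4.1,30.6,4],
    [4.1,30.6,4],
    [4.1,30.6,4],
    [4.1,30.6,4],
    [4.1,30.6,4],
    [4.1,30.6,4],
  ],
  roll=[0,0,0,0,0,0,0,0,0,0],
)

```text
time: 3.15
ee_pos: [0.5605, 0.1478, 0.2109]
tool_rot: [0.468, 3.106, 0.0]
contact_force: [0.5, 0.1, -0.5]
opening: 0.0939
grip_force: 0.0
```

```bash
python3 - <<'E'
from h import *
p,im=snap("wrist","w2.png");plan((.56,.15,.08))
uv=proj(p,[(.558,.153,.017)])[0];print(uv)
u,v=uv.astype(int)
cv2.imwrite("pics/w2c.png",cv2.resize(im[v-60:v+60,u-80:u+80,::-1],None,fx=5,fy=5,interpolation=2));print(u-80,v-60)
E
```

```text
t 3.2 pos [0.5605 0.1477 0.2109] xdir 162.84 ydir 72.84 tilt [ 7.e-04 -0.e+00 -1.e+00] travel cm [ 0.13  0.2  13.09] j6 -1.077
[317.51490923 184.83518178]
237 124
```

View pics/w2c.png

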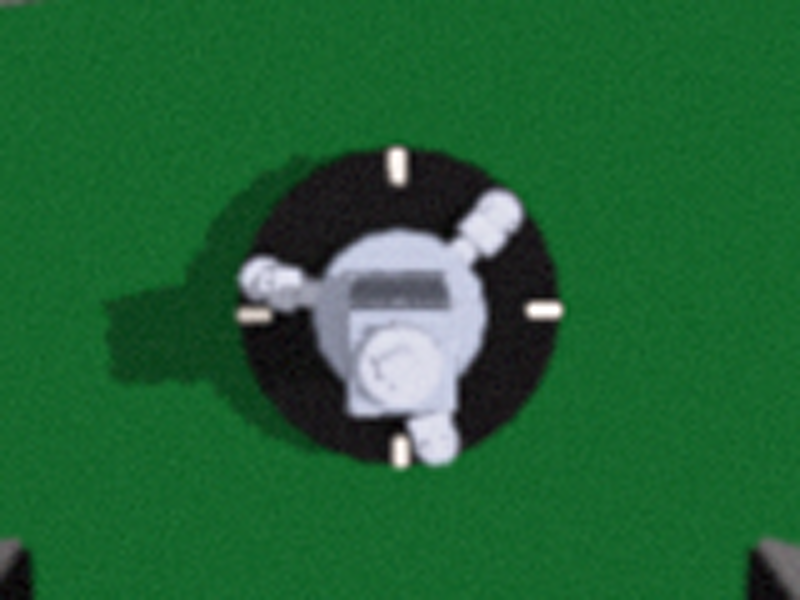

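The ticks are at crop (398,166), (544,310), (401,452) and (254,315), and the column is nearly square to the tool already. I'll work out its centre and yaw.

```bash
python3 - <<'E'
from h import *
p=bot.camera_params("wrist")
uv=np.array([(398,166),(544,310),(401,452),(254,315)])/5+(237,124)-.4
X=cast(p,uv,.017)[:,:2];print(X,X.mean(0))
a=[np.degrees(np.arctan2(*(X[i]-X[j])[::-1])) for i,j in((0,2),(1,3))];print(a,np.linalg.norm(X[0]-X[2]),np.linalg.norm(X[1]-X[3]))
im=cv2.imread("pics/w2.png").astype(int)
b=(im.max(2)<60).astype(np.uint8);b[:130]=0;b[225:]=0;b[:,:270]=0;b[:,360:]=0
h=cv2.convexHull(max(cv2.findContours(b,0,2)[0],key=cv2.contourArea));print("disc",cv2.minEnclosingCircle(cast(p,h,.017)[:,:2].astype(np.float32)))
c=X.mean(0);plan((c[0],c[1],.036))
E
```

```text
[[0.52299625 0.16202031]
 [0.56974241 0.18738964]
 [0.59556875 0.1405184 ]
 [0.54867839 0.11487228]] [0.55924645 0.15120016]
[np.float64(163.49640240706543), np.float64(73.8030765182524)] 0.07569081124963462 0.0755146449712355
disc ((0.5338184833526611, 0.15083810687065125), 0.03295234590768814)
t 3.2 pos [0.5605 0.1477 0.2109] xdir 162.84 ydir 72.84 tilt [ 7.e-04 -0.e+00 -1.e+00] travel cm [ 0.24  0.29 17.49] j6 -1.077
```

Request:
drive_tool(
  claw=[1,1,1,1,1,1,1,1,-1,-1,-1,-1,-1,-1,-1,-1],
  travel=[
    [0.24,0.29,2],
    [0.24,0.29,6],
    [0.24,0.29,10],
    [0.24,0.29,13],
    [0.24,0.29,15.5],
    [0.24,0.29,17],
    [0.24,0.29,17.4],
    [0.24,0.29,17.4],
    [0.24,0.29,17.4],
    [0.24,0.29,17.4],
    [0.24,0.29,17.4],
    [0.24,0.29,17.4],
    [0.24,0.29,17.4],
    [0.24,0.29,17.4],
    [0.24,0.29,17.4],
    [0.24,0.29,17.4],
  ],
  roll=[-0.1,-0.1,-0.1,-0.1,-0.1,-0.1,-0.1,-0.1,-0.1,-0.1,-0.1,-0.1,-0.1,-0.1,-0.1,-0.1],
  squeeze=30,
)

```text
time: 4.8
ee_pos: [0.559, 0.1526, 0.0364]
tool_rot: [-0.444, -3.11, 0.0]
contact_force: [0.5, 0.7, 0.6]
opening: 0.0331
grip_force: 0.0
```

Request:
drive_tool(
  claw=[-1,-1,-1,-1,-1,-1],
  travel=[
    [0,0,0],
    [0,0,0],
    [0,0,0],
    [0,0,0],
    [0,0,0],
    [0,0,0],
  ],
  roll=[0,0,0,0,0,0],
)

```text
time: 5.4
ee_pos: [0.559, 0.1525, 0.0364]
tool_rot: [-0.444, -3.11, 0.0]
contact_force: [-0.0, -1.9, 0.6]
opening: 0.0238
grip_force: 30.0
```

```bash
python3 - <<'E'
from h import *
plan((.559,.152,.13)); o=bot.get_obs();print(o["contact_force"],o["grip_force"],o["opening"])
E
```

```text
t 5.4 pos [0.559  0.1525 0.0364] xdir 163.73 ydir 73.73 tilt [-0.e+00 -1.e-04 -1.e+00] travel cm [-0.02 -0.05 -9.36] j6 -1.084
[-0.03745349 -1.85871645  0.55928357] 29.99994993209839 0.02384084505540678
```

Request:
drive_tool(
  claw=[-1,-1,-1,-1,-1,-1,-1,-1,-1,-1,-1,-1,-1,-1,-1,-1,-1,-1,-1],
  travel=[
    [0,0,-1],
    [0,0,-3],
    [0,0,-6],
    [0,0,-8.5],
    [0,0,-9.9],
    [-0.2,-2,-9.9],
    [-0.7,-5,-9.9],
    [-1.1,-9,-9.9],
    [-1.5,-13,-9.9],
    [-2,-17,-9.9],
    [-2.5,-21,-9.9],
    [-3,-25,-9.9],
    [-3.4,-28,-9.9],
    [-3.7,-30,-9.9],
    [-3.8,-31,-9.9],
    [-3.8,-31.1,-9.9],
    [-3.8,-31.1,-9.9],
    [-3.8,-31.1,-9.9],
    [-3.8,-31.1,-9.9],
  ],
  roll=[0,0,0,0,0,0,0,0.2,0.4,0.6,0.8,1.0,1.2,1.4,1.4,1.4,1.4,1.4,1.4],
)

```text
time: 7.3
ee_pos: [0.5086, -0.1558, 0.1355]
tool_rot: [-0.744, -3.052, -0.0]
contact_force: [0.1, 0.3, -0.7]
opening: 0.0237
grip_force: 30.0
```

```bash
python3 - <<'E'
from h import *
p,im=snap("wrist","w3.png");plan((.508,-.157,.10));o=bot.get_obs()
print(o["contact_force"],o["wrist_torque"],o["grip_force"])
c=o["ee_pos"]-[0,0,.0364-.017]
u,v=proj(p,[c])[0].astype(int);print(u,v);u0,v0=u-120,max(v-80,0)
a=cv2.resize(im[v0:v0+150,u0:u0+200,::-1],None,fx=4,fy=4,interpolation=2);cv2.imwrite("pics/w3c.png",a);print(u0,v0)
E
```

```text
t 7.35 pos [ 0.5085 -0.1559  0.1354] xdir 152.6 ydir 62.6 tilt [-0.e+00  1.e-04 -1.e+00] travel cm [-0.   -0.12  3.54] j6 -1.459
[ 0.46506078  0.10405988 -0.54682824] [ 0.04052273  0.00103354 -0.00227964] 29.999679923057556
314 235
194 155
```

View pics/w3c.png

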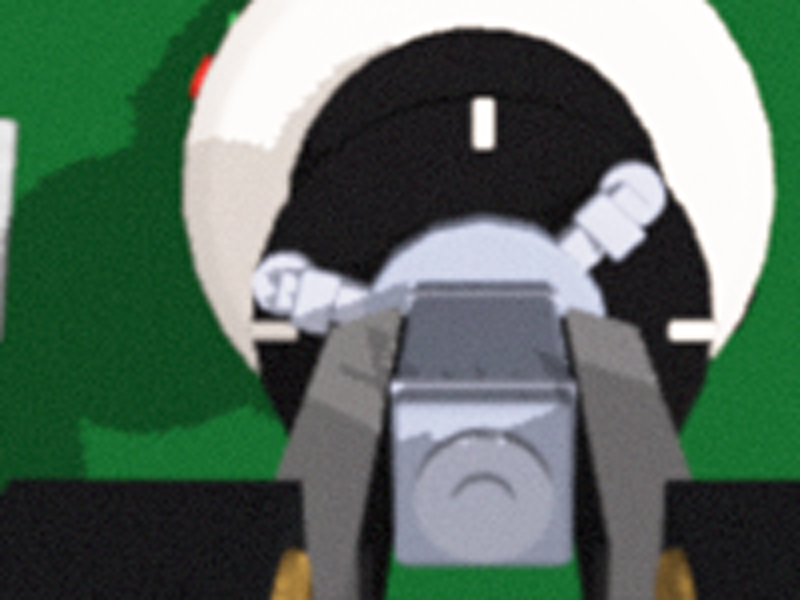

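The carrier is held level. Ticks are at crop (483,124), (273,331) and (691,331), and the turntable's white rim is behind it. Checking the carrier's centre in the tool frame.

```bash
python3 - <<'E'
from h import *
p=bot.camera_params("wrist");o=bot.get_obs()
uv=np.array([(483,124),(273,331),(691,331)])/4+(194,155)-.4
z=o["ee_pos"][2]-.0364+.017
X=cast(p,uv,z)[:,:2];d=X[2]-X[1];c1=(X[1]+X[2])/2
print(X,c1,np.linalg.norm(d),np.linalg.norm(X[0]-c1),np.degrees(np.arctan2(d[1],d[0])), "ee",o["ee_pos"][:2])
a=np.degrees(np.arctan2(*(X[0]-c1)[::-1]));print(a)
# housing centre again from first wrist view, dogs and rim fit
P=np.load("w1.npy",allow_pickle=True).item();im=cv2.imread("pics/w1.png");hsv=cv2.cvtColor(im,cv2.COLOR_BGR2HSV)
s=(im.max(2)<70).astype(np.uint8);s[:140]=0;s[225:]=0;s[:,:265]=0;s[:,355:]=0
k=max(cv2.findContours(s,0,2)[0],key=cv2.contourArea);print("table",cv2.fitEllipse(k),cast(P,[cv2.fitEllipse(k)[0]],.045),cv2.minEnclosingCircle(cast(P,k,.045)[:,:2].astype(np.float32)))
print("pilot",cast(P,[(312.7,186.5)],.055))
E
```

```text
[[ 0.47589925 -0.13891025]
 [ 0.49219773 -0.1903073 ]
 [ 0.52714339 -0.12299118]] [ 0.50967056 -0.15664924] 0.07584628486306377 0.038146735638557985 62.56493066480732 ee [ 0.5085248  -0.15590127]
152.28849150522578
table ((311.89385986328125, 184.5394744873047), (64.7453842163086, 65.53704833984375), 95.9382553100586) [[ 0.50670574 -0.15680937  0.045     ]] ((0.5076838731765747, -0.15719541907310486), 0.04489807039499283)
pilot [[ 0.50771258 -0.15593125  0.055     ]]
```

Request:
drive_tool(
  claw=[-1,-1,-1,-1,-1,-1,-1,-1,-1,-1,-1],
  travel=[
    [0.14,-0.11,0.5],
    [0.14,-0.11,1.5],
    [0.14,-0.11,2.5],
    [0.14,-0.11,3.4],
    [0.14,-0.11,4.0],
    [0.14,-0.11,4.2],
    [0.14,-0.11,4.4],
    [0.14,-0.11,4.5],
    [0.14,-0.11,4.6],
    [0.14,-0.11,4.7],
    [0.14,-0.11,4.7],
  ],
  roll=[0,0,0,0,0,0,0,0,0,0,0],
)

```text
time: 8.45
ee_pos: [0.5066, -0.1569, 0.0885]
tool_rot: [0.746, 3.052, -0.0]
contact_force: [-0.4, 0.0, -1.3]
opening: 0.0237
grip_force: 30.0
```

Request:
drive_tool(
  claw=[-1,-1,-1,-1,-1,-1],
  travel=[
    [0,0,0.05],
    [0,0,0.1],
    [0,0,0.15],
    [0,0,0.2],
    [0,0,0.2],
    [0,0,0.2],
  ],
  roll=[0,0,0,0,0,0],
)

```text
time: 9.05
ee_pos: [0.5066, -0.1569, 0.0864]
tool_rot: [-0.746, -3.052, -0.0]
contact_force: [-0.0, 0.1, -1.0]
opening: 0.0237
grip_force: 30.0
```

Request:
drive_tool(
  claw=[-1,-1,-1,-1],
  travel=[
    [0,0,0.03],
    [0,0,0.06],
    [0,0,0.06],
    [0,0,0.06],
  ],
  roll=[0,0,0,0],
)

```text
time: 9.45
ee_pos: [0.5067, -0.1569, 0.086]
tool_rot: [0.746, 3.052, -0.0]
contact_force: [-0.3, 1.0, 0.6]
opening: 0.0238
grip_force: 30.0
```

Request:
drive_tool(
  claw=[-1,-1,-1,-1],
  travel=[
    [0,0,0.03],
    [0,0,0.06],
    [0,0,0.06],
    [0,0,0.06],
  ],
  roll=[0,0,0,0],
)

```text
time: 9.85
ee_pos: [0.5067, -0.157, 0.0854]
tool_rot: [0.746, 3.052, -0.0]
contact_force: [-1.7, -0.3, 3.3]
opening: 0.0241
grip_force: 30.0
```

Request:
drive_tool(
  claw=[-1,-1,-1,-1,-1,-1,-1],
  travel=[
    [0,0,0],
    [0,0,0],
    [0,0,0],
    [0,0,0],
    [0,0,0],
    [0,0,0],
    [0,0,0],
  ],
  roll=[-0.2,-0.4,-0.6,-0.8,-1.0,-1.1,-1.1],
)

```text
time: 10.55
ee_pos: [0.5064, -0.1569, 0.0851]
tool_rot: [-0.508, -3.1, 0.0]
contact_force: [-2.9, 0.6, 3.7]
opening: 0.0236
grip_force: 30.0
```

Request:
drive_tool(
  claw=[-1,-1,-1,-1],
  travel=[
    [0,0,0],
    [0,0,0],
    [0,0,0],
    [0,0,0],
  ],
  roll=[-0.1,-0.2,-0.25,-0.25],
)

```text
time: 10.95
ee_pos: [0.5067, -0.1568, 0.0851]
tool_rot: [0.455, 3.108, 0.0]
contact_force: [1.5, -0.5, -1.5]
opening: 0.0234
grip_force: 30.0
```

The contact force vanished, so the slots are over the dogs. I'll lower gently from here.

Request:
drive_tool(
  claw=[-1,-1,-1,-1,-1,-1,-1],
  travel=[
    [0,0,0],
    [0,0,0.05],
    [0,0,0.1],
    [0,0,0.15],
    [0,0,0.2],
    [0,0,0.25],
    [0,0,0.25],
  ],
  roll=[-0.12,-0.12,-0.12,-0.12,-0.12,-0.12,-0.12],
)

```text
time: 11.65
ee_pos: [0.5066, -0.1569, 0.0826]
tool_rot: [-0.429, -3.112, -0.0]
contact_force: [-0.5, 0.8, -1.4]
opening: 0.0242
grip_force: 30.0
```

Request:
drive_tool(
  claw=[-1,-1,-1,-1,-1],
  travel=[
    [0,0,0.04],
    [0,0,0.08],
    [0,0,0.11],
    [0,0,0.13],
    [0,0,0.13],
  ],
  roll=[0,0,0,0,0],
)

```text
time: 12.15
ee_pos: [0.5066, -0.1569, 0.0814]
tool_rot: [-0.429, -3.112, -0.0]
contact_force: [-0.6, -0.0, -1.2]
opening: 0.0238
grip_force: 30.0
```

Request:
drive_tool(
  claw=[-1,-1,-1,-1],
  travel=[
    [0,0,0.03],
    [0,0,0.06],
    [0,0,0.06],
    [0,0,0.06],
  ],
  roll=[0,0,0,0],
)

```text
time: 12.55
ee_pos: [0.5066, -0.1569, 0.081]
tool_rot: [0.429, 3.112, -0.0]
contact_force: [-0.4, -0.3, 0.5]
opening: 0.024
grip_force: 30.0
```

Contact came back 5 mm lower than the riding height, so it is home. Releasing and retreating.

Request:
drive_tool(
  claw=[0.2,0.2,0.2,0.2,0.2,0.2,0.2,0.2,0.2,0.2,0.2,0.2,0.2,0.2,0.2,0.2,0.2,0.2],
  travel=[
    [0,0,0],
    [0,0,0],
    [0,0,0],
    [0,0,0],
    [0,0,0],
    [0,0,0],
    [0,0,0],
    [0,0,0],
    [0,0,-1],
    [0,0,-3],
    [0,0,-6],
    [0,0,-9],
    [0,0,-12],
    [0,0,-14],
    [0,0,-15],
    [0,0,-15],
    [0,0,-15],
    [0,0,-15],
  ],
  roll=[0,0,0,0,0,0,0,0,0,0,0,0,0,0,0,0,0,0],
)

```text
time: 14.35
ee_pos: [0.5062, -0.1568, 0.2296]
tool_rot: [-0.429, -3.11, -0.001]
contact_force: [0.7, -0.5, 0.4]
opening: 0.0563
grip_force: 0.0
```

```bash
python3 - <<'E'
from h import *
p,im=snap("wrist","w4.png");plan((.508,-.157,.10))
u,v=proj(p,[(.508,-.157,.062)])[0].astype(int);u0,v0=u-100,v-75;print(u0,v0)
cv2.imwrite("pics/w4c.png",cv2.resize(im[v0:v0+150,u0:u0+200,::-1],None,fx=4,fy=4,interpolation=2))
E
```

```text
t 14.4 pos [ 0.5063 -0.1568  0.2298] xdir 164.3 ydir 74.3 tilt [-1.7e-03  7.0e-04 -1.0e+00] travel cm [-0.19  0.03 12.97] j6 -1.666
214 118
```

View pics/w4c.png

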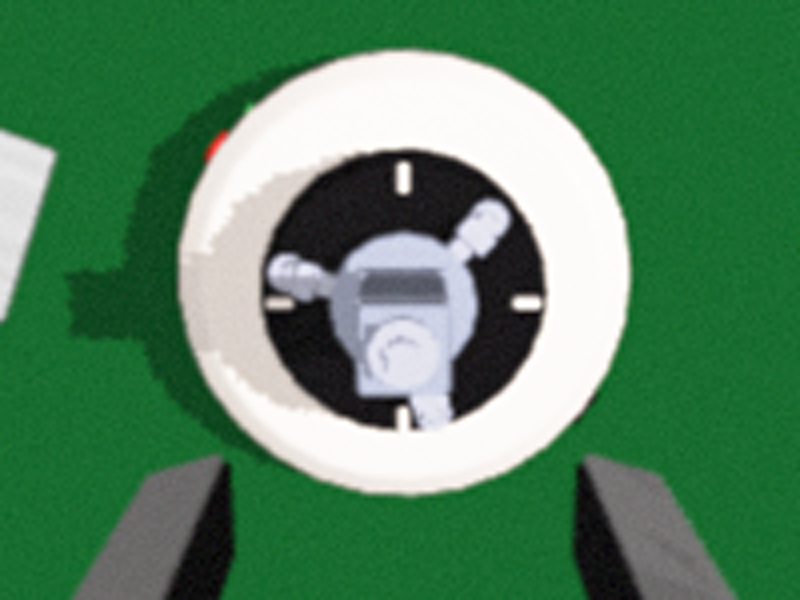

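The carrier sits centred and square on the drive, with ticks at crop (403,177), (526,302), (403,418) and (280,303) and no overhang visible. A quick numeric check, then I'll hand in.

```bash
python3 - <<'E'
from h import *
p=bot.camera_params("wrist")
uv=np.array([(403,177),(526,302),(403,418),(280,303)])/4+(214,118)-.4
for z in(.062,.067):
    X=cast(p,uv,z)[:,:2];print(z,X.mean(0),np.linalg.norm(X[0]-X[2]),np.linalg.norm(X[1]-X[3]),np.degrees(np.arctan2(*(X[1]-X[3])[::-1])))
ok=abs(cast(p,uv,.062)[:,:2].mean(0)-[.508,-.157]).max()<.003
print(ok)
if ok: print(bot.close_job())
E
```

```text
0.062 [ 0.50708656 -0.15683846] 0.0749476401881575 0.07490840625695307 74.49059127573233
0.067 [ 0.50603824 -0.15654393] 0.07386572097402487 0.0738270534108063 74.4905912757323
True
the job is handed in; nothing more can be done
None
```

The carrier is on the smaller turntable, centred to about 1 mm. It dropped home onto the dogs under light pressure, was released there, and the job was handed in at about 14 s.

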